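Tip the jigsaw box flat into the end bay of the puzzle board

ROBOT

A 6-joint arm with a two-finger parallel gripper is mounted at the origin on the work surface. World frame = base frame: x ahead of the robot, y to its left, z up, the work surface at z = 0. Lengths are in m, angles in rad, forces in N, time in s.
With the tool pointing down it reaches from about 0.3 to 0.825 m from the base axis. Payload 5.4 kg.
Tool frame: the origin (TCP) lies at the very end of the fingers, on their centre line; the grasp point (between the pads) lies 19 mm behind it; z points along the fingers, x is the direction in which the jaws open and shut, and the axes are right-handed (so a half turn about z gives the same grasp; the last joint's range is limited). The gripper opens to 92 mm and grips with 3 to 60 N. Pads are 20 mm wide; open, the fingers measure 128 mm over their backs; the gripper's body (75 mm by 189 mm) begins 69 mm behind the grasp point.
Start: joints at [1.116, 0.158, 1.597, -0, 1.386, -0.21], TCP at [0.139, 0.558, 0.178] pointing down, gripper open.
Joint ranges: [-2.91, 2.91], [-0.94, 2.29], [0.18, 2.7], [-1.29, 4.43], [0.17, 2.64], [-3, 3]. Speed limits (rad/s): [2.57, 2.57, 3.14, 3.14, 3.14, 3.14].

INTERFACE

Orientations are given as a rotation vector (axis times angle).
In Python, from workcell import bot gives the robot as it stands. Calls block until the motion is done:
- bot.goto(position, orientation): joint-space move of the TCP to a pose.
- bot.line_to(position, rot=None, max_speed=0.15): straight line of the TCP; rot=None keeps the orientation; max_speed is the mean speed in m/s.
- bot.set_joints(angles): joint-space move.
- bot.set_gripper(opening, newtons=None): opening from 0.0 (shut) to 1.0 (fully open); newtons is the grip in N (None keeps the last); returns when the fingers have stopped.
- bot.hold(seconds).
- bot.inverse_kinematics(position, orientation): joint angles nearest the present ones, or None.
- bot.read_camera(name): name is "scene" or "top"; returns a dict with "pixels" (384x512x3 uint8, blue, green, red), "fx", "fy", "cx", "cy" (pixels), "k1" (the pictures are not rectified: a ray, as slopes to the right and down, at radius r is drawn at 1 + k1 r^2 times it, then the intrinsics apply), "R" (3x3) and "t" (3): a world point X has camera coordinates R X + t. Camera axes: x right, y down, z forward; pixel columns grow to the right and rows downward; lengths in m; the calibration is good to about 2 mm. A picture is of the moment at which its call begins. There is no depth.
A pose or a line that the arm cannot do raises bot.MotionError and nothing moves.
- bot.job_done(): hands the job in, once; it reports no verdict.
Readings, each from a call of its own:
- bot.current_clock(): time.
- bot.current_joints(): joint angles.
- bot.current_joint_vel(): joint speeds.
- bot.current_effort(): joint torques, N m.
- bot.current_ee_pos(): TCP position.
- bot.current_tool_rot(): TCP orientation.
- bot.current_contact_force(): force on the tool from outside, world axes, zero at the start.
- bot.current_ft_torque(): the same for the moment, N m.
- bot.current_opening(): opening from 0.0 (shut) to 1.0 (fully open).
Only numpy, scipy, OpenCV 4.12 (cv2) and the standard library are available. Lean on these libraries where they do the work, as an engineer would, in place of code of your own. Each camera call takes 0.05 s, during which the arm holds its last target. There are 200 camera calls.

TASK

The jigsaw box is standing on its end on the puzzle board. Tip it over backwards by pushing high on its picture side, so that it comes down flat on the felt with the picture up, and nudge it along with a fingertip until all of it lies past the pale guide line, in the empty bay at the end of the board. Only push it, never pick it up; keep the box and the robot off the begun puzzle and leave the sorting tray, the mug and the card box where they are.

Things in the scene. Friction and masses are not known exactly. Their poses are not given: they have to be found in the camera images.
- puzzle_board: jigsaw board fixed on the table, 440 mm long (its x) by 360 mm wide (y): green felt bed 10 mm above the table, wooden rim 12 mm wide all round, 8 mm above the felt. Origin: centre of its underside; z up. The felt reaches 208 mm from the origin along +x and -x, 168 mm along +y and -y. The empty bay is at the +x end, the begun puzzle at the -x end.
- bay_line (a point): middle of the pale guide line (4 mm wide, right across the felt along the board's y), at felt height, 10 mm from the board's origin along its -x. The bay is the felt from this line to the +x rim, 218 mm deep.
- jigsaw_box: closed rigid cardboard box, loose, 0.3 to 0.6 kg, 45 mm thick (its x), 140 mm wide (y), 190 mm tall (z), starting upright on its short end on the felt, up to 55 mm short of the guide line and up to 9 degrees askew to the board. Origin: centre of that end. The mountain picture (lid) is on its -x face, 22.5 mm from the origin; the plain back, +x, looks to the bay.
- box_center (a point): centre of the jigsaw box, half-way up. Pushed near its top towards its +x the box tips about the lower edge of its back, passes its balance point at about 14 degrees and falls by itself, ending with its -x up and its z along the felt; this point is then 32 mm above the table (105 mm when standing).
- foot_left (a point): on the end the jigsaw box stands on, at the middle of its thickness, at the side edge on its +y side (70 mm from the origin)
- foot_right (a point): the same at the side edge on its -y side
- begun_puzzle: joined jigsaw pieces, 74 mm (x) by 196 mm (y), 2 mm thick, fixed on the felt against the board's -x rim. Origin: centre of its underside; axes as the board's.
- sorting_tray: white open tray of puzzle pieces, 70 x 110 x 20 mm, on the felt beside the begun puzzle. Origin: centre of its underside.
- mug: brown mug, 82 mm wide, 95 mm tall, handle to its +y, on the table beside the board. Origin: centre of its underside.
- card_box: upright carton of playing cards, 22 x 66 x 92 mm, on the table on the other side of the board. Origin: centre of its underside.
There are look-alikes about, which are no part of the job. There is more than one size of the jigsaw_box; the job needs the middle-sized.

How it is judged:
By the outcome, as a careful person would: the job done as asked, in the order asked, and still so for the second after the job is handed in, with the robot touching nothing.
It also fails if it takes over 45 s, if anything falls off the work surface, if the arm or the gripper's body presses on something with over 40 N, if the wrist force passes 120 N, or if a joint passes its speed limit or range.

## Working session

There is one attempt and no reset: what is moved stays moved. The work goes in short steps, each a Python script; the robot and the scene stay as the last script left them, time stands still between calls to the robot, and variables do not carry over. Pictures are saved under pics/ and viewed, on a budget of 10 in all, crops included, one or two more only if the job needs it, and the job is handed in when it is done.

```bash
mkdir -p pics; ls; cat > h.py <<'E'
import numpy as np, cv2
from workcell import bot
def snap(n,f):
    c=bot.read_camera(n); cv2.imwrite('pics/'+f,c['pixels']); np.save('pics/'+f+'.npy',c,allow_pickle=True); return c
def load(f): return np.load('pics/'+f+'.npy',allow_pickle=True).item()
def ray(c,uv):
    K=np.array([[c['fx'],0,c['cx']],[0,c['fy'],c['cy']],[0,0,1]]); 
    p=cv2.undistortPoints(np.array(uv,float).reshape(-1,1,2),K,np.array([c['k1'],0,0,0,0.])).reshape(-1,2)
    R=np.array(c['R']);t=np.array(c['t'])
    return -R.T@t, np.c_[p,np.ones(len(p))]@R
def onz(c,uv,z):
    o,d=ray(c,uv); return o+d*((z-o[2])/d[:,2])[:,None]
def proj(c,X):
    K=np.array([[c['fx'],0,c['cx']],[0,c['fy'],c['cy']],[0,0,1]])
    return cv2.projectPoints(np.array(X,float).reshape(-1,1,3),cv2.Rodrigues(np.array(c['R']))[0],np.array(c['t'],float),K,np.array([c['k1'],0,0,0,0.]))[0].reshape(-1,2)
E
python3 - <<'E'
from h import *
for n in('scene','top'):
    c=snap(n,n+'0.png'); print(n,c['fx'],c['k1'],-np.array(c['R']).T@c['t'])
print(bot.current_clock(),bot.current_tool_rot())
E
```

```text
pics
scene 376.0796148548748 0.027443372109077786 [ 1.02161574 -0.15307196  0.84398883]
top 467.4190421764127 0.03364268947304718 [0.31738978 0.14642301 1.41967475]
0.1 [ 2.47549031e+00  1.93312005e+00 -2.31822760e-03]
```

View pics/scene0.png

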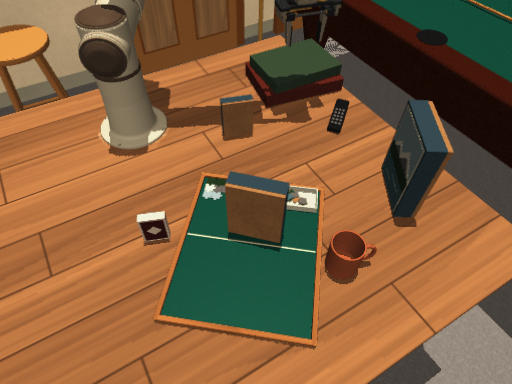

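View pics/top0.png

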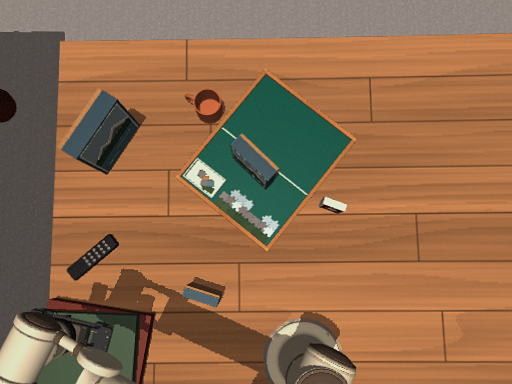

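The box stands near the middle of the board: about (255,160) in top, (257,208) in scene. The bay is up and to the right in top, and the puzzle and tray are at the lower left. The small and large look-alikes are off the board. Next I'll measure the poses.

```bash
python3 - <<'E'
from h import *
c=load('top0.png'); im=c['pixels']; hsv=cv2.cvtColor(im,cv2.COLOR_BGR2HSV)
def big(m,roi):
    z=np.zeros_like(m); x0,y0,x1,y1=roi; z[y0:y1,x0:x1]=m[y0:y1,x0:x1]
    cs,_=cv2.findContours(z,cv2.RETR_EXTERNAL,cv2.CHAIN_APPROX_NONE); return max(cs,key=cv2.contourArea)
# felt
m=cv2.inRange(hsv,(65,80,30),(95,255,160)); k=big(m,(170,60,365,255))
w=onz(c,k.reshape(-1,2),0.010)[:,:2]*1000
r=cv2.minAreaRect(w.astype(np.float32)); print('felt',r)
# wood? board rim outline unused. line
m=cv2.inRange(hsv,(0,0,140),(180,90,255)); 
print('samples box',hsv[150,243],hsv[165,262],hsv[150,262],hsv[170,265],'line',hsv[131,229],hsv[180,290], 'felt',hsv[120,280])
for (u,v) in [(229,134),(290,181)]:
    pass
crop=cv2.resize(im[60:260,170:365],None,fx=3,fy=3,interpolation=cv2.INTER_CUBIC); cv2.imwrite('pics/crop1.png',crop)
E
```

```text
felt ((671.6775512695312, 34.43910217285156), (334.0470886230469, 214.577880859375), 50.40876770019531)
samples box [99 68 98] [99 71 97] [ 83 177  92] [102  66 100] line [ 77 114  98] [ 66  52 152] felt [ 82 167  87]
```

View pics/crop1.png

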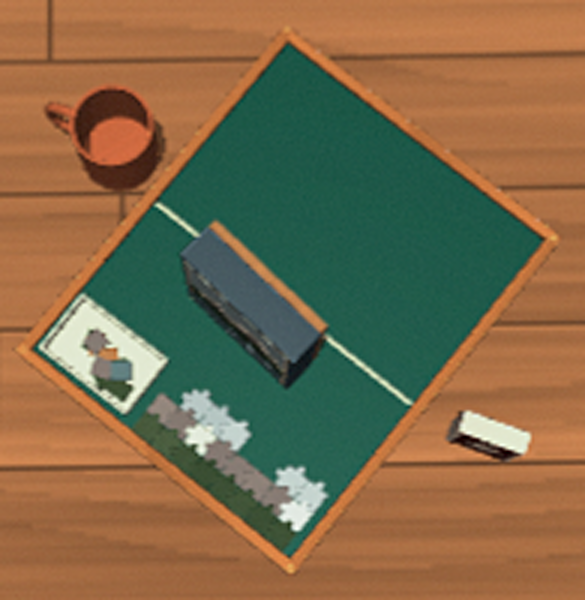

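```bash
cat >> h.py <<'E'
def rigid(src,dst):
    a,b=src.mean(0),dst.mean(0); s,d=src-a,dst-b
    th=np.arctan2((s[:,0]*d[:,1]-s[:,1]*d[:,0]).sum(),(s*d).sum()); R=np.array([[np.cos(th),-np.sin(th)],[np.sin(th),np.cos(th)]])
    return th,b-R@a,np.linalg.norm(s@R.T-d,axis=1)
E
python3 - <<'E'
from h import *
c=load('top0.png'); cr=lambda p:(np.array(p,float)+.5)/3-.5+[170,60]
B=onz(c,cr([(288,28),(557,240),(292,572),(17,348)]),.018)[:,:2]
th,o,e=rigid(np.array([(.22,.18),(.22,-.18),(-.22,-.18),(-.22,.18)]),B); print('board',np.degrees(th),o,e)
L=onz(c,cr([(155,203),(410,403)]),.01)[:,:2]
R=np.array([[np.cos(th),-np.sin(th)],[np.sin(th),np.cos(th)]]); print('line in board',(L-o)@R)
T=onz(c,cr([(211,222),(327,328),(182,258)]),.2)[:,:2]; print('boxtop in board',(T-o)@R)
s=load('scene0.png'); F=onz(s,[(229,237),(281,244)],.01)[:,:2]; print('scene back foot in board',(F-o)@R)
im=s['pixels']; cv2.imwrite('pics/crop2.png',cv2.resize(im[165:265,185:335],None,fx=5,fy=5,interpolation=cv2.INTER_CUBIC))
E
```

```text
board -39.84427232325602 [0.59311548 0.09786778] [0.00361297 0.00603308 0.0044257  0.00346334]
line in board [[-0.01161114  0.16745384]
 [-0.00859737 -0.1647813 ]]
boxtop in board [[-0.02465077  0.07632737]
 [-0.03407871 -0.06359232]
 [-0.06617366  0.07557209]]
scene back foot in board [[-0.01586111 -0.05511264]
 [-0.01773182  0.08016996]]
```

View pics/crop2.png

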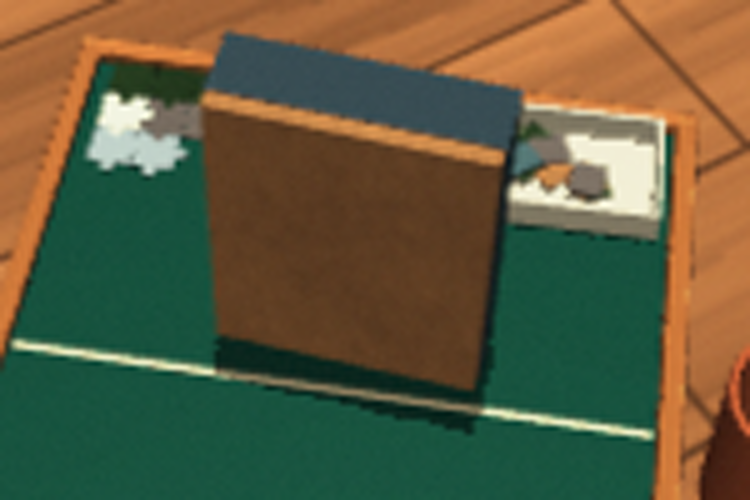

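```bash
cat >> h.py <<'E'
TH=np.radians(-39.84); O=np.array([.5931,.0979])
RB=np.array([[np.cos(TH),-np.sin(TH)],[np.sin(TH),np.cos(TH)]])
def W(bx,by,z): return np.r_[RB@[bx,by]+O,z]
def rot(a):  # tool down, jaw axis along world angle a
    x=np.array([np.cos(a),np.sin(a),0]); z=np.array([0,0,-1.]); return cv2.Rodrigues(np.c_[x,np.cross(z,x),z])[0].ravel()
E
python3 - <<'E'
from h import *
s=load('scene0.png'); c=lambda p:(np.array(p,float)+.5)/5-.5+[185,165]
for z,p in((.01,[(218,335),(477,390)]),(.2,[(205,93),(505,155)])):
    F=(onz(s,c(p),z)[:,:2]-O)@RB; d=F[1]-F[0]; print(z,F,F.mean(0),np.degrees(np.arctan2(-d[0],d[1])))
for a in(90,-90):
  a=TH+np.radians(a-3.5)
  for p in(W(-.13,.006,.3),W(-.13,.006,.185),W(0.05,.006,.185),W(-.08,.0,.03),W(.02,0,.03)): 
    q=bot.inverse_kinematics(p,rot(a)); print(None if q is None else np.round(q,2))
E
```

```text
0.01 [[-0.03165584 -0.06053416]
 [-0.02137727  0.07714738]] [-0.02651655  0.00830661] -4.269479763745437
0.2 [[-0.03720032 -0.05990953]
 [-0.0249654   0.0763943 ]] [-0.03108286  0.00824239] -5.129247197198849
[ 0.13 -0.01  1.54 -0.    1.61 -0.68]
[ 0.13  0.04  1.71 -0.    1.39 -0.68]
[-0.08  0.32  1.39 -0.    1.43 -0.89]
[ 0.05  0.26  1.79 -0.    1.09 -0.76]
[-0.06  0.41  1.6  -0.    1.13 -0.87]
[ 0.13 -0.01  1.54 -0.    1.61  2.46]
[ 0.13  0.04  1.71 -0.    1.39  2.46]
[-0.08  0.32  1.39 -0.    1.43  2.25]
[ 0.05  0.26  1.79 -0.    1.09  2.38]
[-0.06  0.41  1.6  -0.    1.13  2.27]
```

```bash
python3 - <<'E'
from h import *
y=np.radians(-4.4); n=np.array([np.cos(y),np.sin(y)]); b=np.array([-.029,.0075])
P=lambda s,z: W(*(b-(.055-s)*n),z)   # s=0: contact
r=rot(TH+y+np.pi/2)
bot.set_gripper(0.0)
p=bot.current_ee_pos(); bot.line_to([p[0],p[1],.34],max_speed=.3)
bot.goto(P(-.045,.34),r); bot.line_to(P(-.045,.182),max_speed=.15)
print(bot.current_clock(),bot.current_opening())
bot.line_to(P(-.008,.182),max_speed=.08)
f=bot.current_contact_force(); print(f)
bot.line_to(P(.06,.182),max_speed=.07); print(bot.current_contact_force())
bot.hold(.6); bot.line_to(P(-.03,.182),max_speed=.2)
bot.line_to(P(-.03,.25),max_speed=.2)
print(bot.current_clock())
snap('top','top1.png'); c=snap('scene','scene1.png')
cv2.imwrite('pics/both.png',np.vstack([cv2.resize(load('top1.png')['pixels'][50:270,160:380],None,fx=2,fy=2)[:300*2][:300],cv2.resize(c['pixels'][150:350,140:360],None,fx=2,fy=2)[:300]]))
E
```

```text
5.2167 0.004692957541447522
[-0.24736199 -0.25976303  0.00050867]
[-0.17388929  0.06985867 -0.36128306]
8.65
```

View pics/scene1.png

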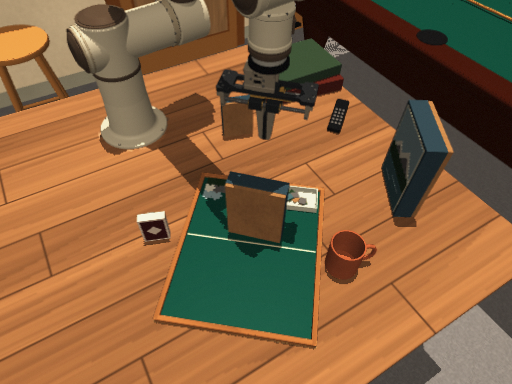

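The box is still upright: in scene it is at (257,208), apparently unchanged, with the fingertip at (265,137). I need to find out why the push didn't reach or tip it.

```bash
python3 - <<'E'
from h import *
y=np.radians(-4.4); n=np.array([np.cos(y),np.sin(y)]); b=np.array([-.029,.0075])
P=lambda s,z: W(*(b-(.055-s)*n),z)
print(P(-.03,.25),bot.current_ee_pos(),bot.current_tool_rot(),rot(TH+y+np.pi/2))
c=load('scene1.png');print('proj tip',proj(c,[bot.current_ee_pos(),P(.06,.182)]))
a=load('scene0.png')['pixels'].astype(int);d=np.abs(a-c['pixels']).max(2)[170:250,215:330]; print('diff',(d>25).sum())
E
```

```text
[0.51474157 0.18153907 0.25      ] [0.51396605 0.18102196 0.24775086] [-2.8939626  -1.22017067  0.00537261] [2.89441585 1.22145868 0.        ]
proj tip [[263.55951922 148.06748598]
 [254.11774952 196.76137687]]
diff 1650
```

View pics/top1.png

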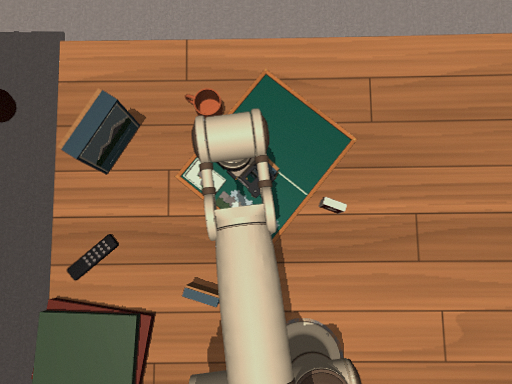

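```bash
python3 - <<'E'
from h import *
c=load('scene1.png')['pixels'].copy(); cv2.imwrite('pics/crop3.png',cv2.resize(c[60:260,180:340],None,fx=3,fy=3,interpolation=cv2.INTER_CUBIC))
E
```

```text
(no output)
```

View pics/crop3.png

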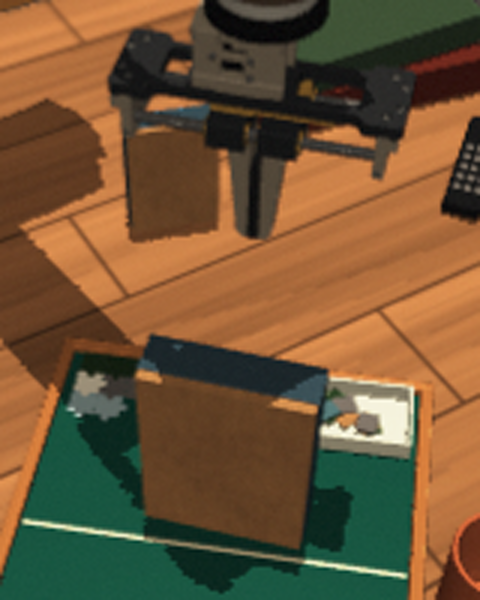

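The fingertip shows at about (266,140), but its projected position is (263,148). So the tip is either about 20 mm higher or further back than reported. I'll push again lower, in steps, watching the force.

```bash
python3 - <<'E'
from h import *
y=np.radians(-4.4); n=np.array([np.cos(y),np.sin(y)]); b=np.array([-.029,.0075])
P=lambda s,z: W(*(b-(.055-s)*n),z)
d=np.r_[RB@n,0]
bot.line_to(P(-.03,.165),max_speed=.2); bot.hold(.2); f0=bot.current_contact_force(); print(f0)
for s in np.arange(-.01,.091,.01):
    bot.line_to(P(s,.165),max_speed=.08); f=bot.current_contact_force()-f0; p=bot.current_ee_pos()
    print(round(s,3),'along %.2f z %.2f err'%(f@d,f[2]),np.round((p-P(s,.165))*1000,1))
    if abs(f).max()>8: break
    if s in(.0,): pass
    if abs(s-.04)<1e-6: snap('scene','scene2.png')
    if abs(s-.07)<1e-6: snap('scene','scene3.png')
snap('scene','scene4.png'); print(bot.current_clock())
cv2.imwrite('pics/tri.png',np.hstack([cv2.resize(load(f'scene{i}.png')['pixels'][100:330,150:340],None,fx=1.38,fy=1.38) for i in(2,3,4)]))
E
```

```text
[-0.5133186  -0.45297477  1.08773564]
-0.01 along 0.18 z -0.82 err [ 0.4 -0.5  0. ]
0.0 along -0.37 z -1.46 err [ 0.2 -0.3 -0.1]
0.01 along -0.09 z -0.48 err [ 0.3 -0.3 -0. ]
0.02 along -0.79 z -0.94 err [ 0.3 -0.4 -0. ]
0.03 along 0.22 z -0.60 err [ 0.3 -0.4 -0. ]
0.04 along -0.37 z -1.42 err [ 0.3 -0.3 -0. ]
0.05 along 0.09 z -0.67 err [ 0.3 -0.4 -0. ]
0.06 along 0.11 z -0.75 err [ 0.3 -0.4 -0. ]
0.07 along 0.41 z -1.47 err [ 0.3 -0.4 -0. ]
0.08 along 0.57 z -0.22 err [ 0.3 -0.4 -0. ]
0.09 along 0.29 z -1.81 err [ 0.3 -0.4 -0. ]
12.825
```

View pics/tri.png

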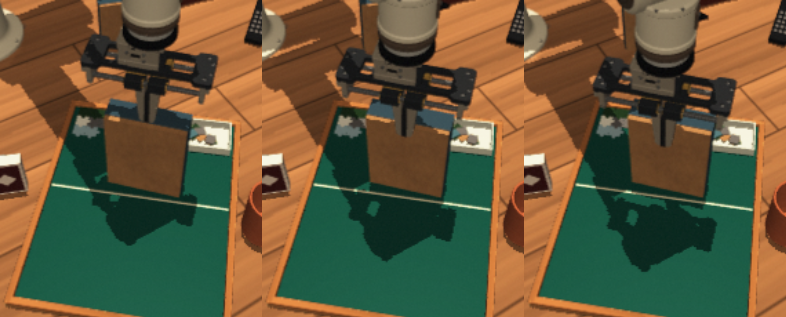

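The finger is sliding over the top of the box: frame 3 has the tip at about scene (251,206), past the box. I'll work out the real tip height from the images.

```bash
python3 - <<'E'
from h import *
y=np.radians(-4.4); n=np.array([np.cos(y),np.sin(y)]); b=np.array([-.029,.0075])
P=lambda s,z: W(*(b-(.055-s)*n),z)
for f,p in(('scene1.png',[.514,.181,.248]),('scene4.png',P(.09,.165)),('scene2.png',P(.04,.165))):
    c=load(f); print(f,[list(np.round(proj(c,[[p[0],p[1],p[2]+dz]])[0],1)) for dz in(0,.02,.04)])
for f in('scene2.png','scene4.png'):
    print(f)
c=load('top0.png'); print('base proj top',proj(c,[[0,0,0.]]),'scene',proj(load('scene0.png'),[[0,0,0]]), 'TCP0 top',proj(c,[[.139,.558,.178]]))
c=snap('scene','s5.png'); 
cv2.imwrite('pics/crop5.png',cv2.resize(c['pixels'][130:260,190:340],None,fx=5,fy=4.6*5/4.6,interpolation=cv2.INTER_CUBIC)[:600])
print(bot.current_ee_pos(),bot.current_joints(),bot.current_opening())
E
```

```text
scene1.png [[np.float64(263.6), np.float64(148.0)], [np.float64(263.9), np.float64(141.5)], [np.float64(264.2), np.float64(134.8)]]
scene4.png [[np.float64(250.8), np.float64(211.8)], [np.float64(250.9), np.float64(206.4)], [np.float64(251.0), np.float64(200.8)]]
scene2.png [[np.float64(256.1), np.float64(194.7)], [np.float64(256.2), np.float64(189.2)], [np.float64(256.4), np.float64(183.5)]]
scene2.png
scene4.png
base proj top [[302.63009178 358.85511311]] scene [[133.99465465 125.90914753]] TCP0 top [[ 92.22233799 320.63057571]]
[0.6007129  0.09778035 0.16495837] [-3.69953459e-02  2.53629354e-01  1.51241915e+00  9.07634986e-05
  1.37570221e+00 -8.35489893e-01] 0.005877508618615109
```

View pics/crop5.png

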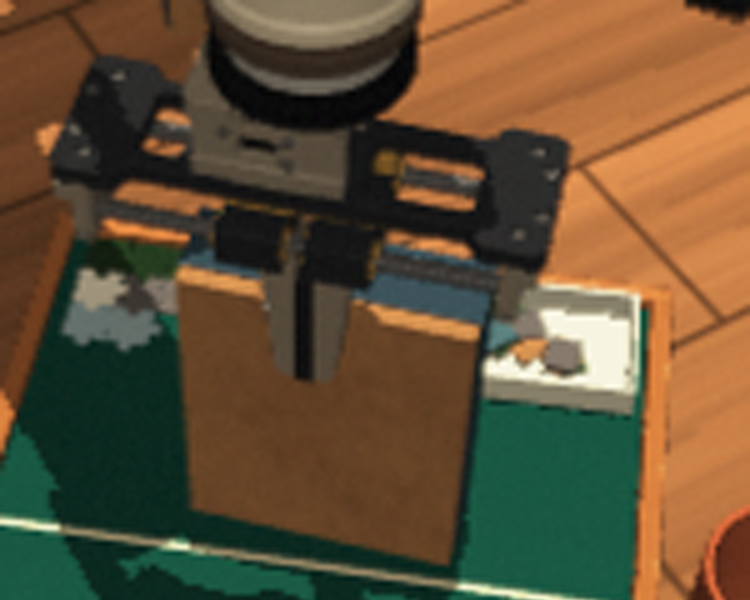

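The tip pixel fits a finger end about 35 mm above the nominal TCP. A nominal z of 0.14 would therefore still be high on the box, so I'll use that.

```bash
cat >> h.py <<'E'
def brown(c): # back of box visible in scene
    h=cv2.cvtColor(c['pixels'],cv2.COLOR_BGR2HSV)[170:250,215:300]; return int(cv2.inRange(h,(5,100,50),(20,255,125)).sum()/255)
E
python3 - <<'E'
from h import *
y=np.radians(-4.4); n=np.array([np.cos(y),np.sin(y)]); b=np.array([-.029,.0075])
P=lambda s,z: W(*(b-(.055-s)*n),z)
d=np.r_[RB@n,0]
bot.line_to(P(.09,.19),max_speed=.2); bot.line_to(P(-.04,.19),max_speed=.25); bot.line_to(P(-.04,.14),max_speed=.2)
print('t',bot.current_clock(),'ref',brown(load('scene0.png')),brown(load('s5.png')))
for s in (-.01,0,.01,.02,.03,.04,.05,.06,.07):
    bot.line_to(P(s,.14),max_speed=.08); f=bot.current_contact_force(); c=snap('scene','p%d.png'%(s*1000))
    k=brown(c); print(s,'along %.2f'%(f@d),k)
    if k<150 or np.abs(f).max()>15: break
bot.hold(.4); c=snap('scene','p_end.png'); print(brown(c),bot.current_clock())
cv2.imwrite('pics/v10.png',cv2.resize(c['pixels'][100:350,130:350],None,fx=2.4,fy=2.4))
E
```

```text
t 14.2167 ref 2584 2503
-0.01 along -0.03 2796
0 along 0.12 2821
0.01 along -0.88 2662
0.02 along -0.17 2298
0.03 along -0.41 1539
0.04 along -1.17 146
141 16.8667
```

View pics/v10.png

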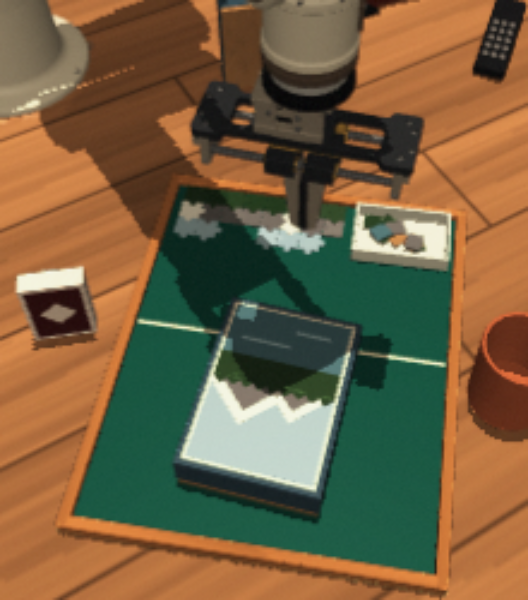

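The box is down flat with the picture up. Its foot end lies across the guide line at about v10 (233–357, 302–325). I'll measure its pose and plan the nudge.

```bash
cat >> h.py <<'E'
def flat(c,uv): # corners foot-left(-y),foot-right(+y),far +y,far -y in image
    F=(onz(c,uv,.055)[:,:2]-O)@RB
    th,o,e=rigid(np.array([(-.095,-.07),(-.095,.07),(.095,.07),(.095,-.07)]),F)
    return F,np.degrees(th),o,e
E
python3 - <<'E'
from h import *
c=load('p_end.png'); v=lambda p:(np.array(p,float)+.5)/2.4-.5+[130,100]
print(flat(c,v([(230,301),(358,325),(322,496),(177,462)])))
y=np.radians(-4.4)
# park behind, get clear, look from top numerically
s=bot.current_ee_pos(); print(s,(RB.T@(s[:2]-O)))
L=(onz(c,v([(138,321),(445,364)]),.01)[:,:2]-O)@RB; print('line',L)
Rm=(onz(c,v([(60,524),(446,588)]),.018)[:,:2]-O)@RB; print('far rim corners',Rm)
E
```

```text
(array([[-0.02118632, -0.06332839],
       [-0.01448683,  0.07217689],
       [ 0.16970582,  0.06161709],
       [ 0.15992022, -0.07428822]]), np.float64(-3.408320544103029), array([ 0.07348822, -0.00095566]), array([0.00470075, 0.00360334, 0.00323215, 0.00477143]))
[0.56482014 0.13275887 0.13999469] [-0.0440465   0.00864853]
line [[-0.00823371 -0.1642681 ]
 [-0.01092598  0.16764838]]
far rim corners [[ 0.21965568 -0.17216495]
 [ 0.21848533  0.18030326]]
```

```bash
python3 - <<'E'
from h import *
Y=-.012; r=rot(TH+np.pi/2); d=np.r_[RB@[1,0],0]
bot.line_to(W(-.075,Y,.14),rot=r,max_speed=.15); bot.line_to(W(-.075,Y,.05),max_speed=.15); bot.hold(.2)
f0=bot.current_contact_force(); z=.05
while z>.0:
    z-=.01; bot.line_to(W(-.075,Y,z),max_speed=.06); f=bot.current_contact_force()-f0; print('z %.3f'%z,np.round(f,1),bot.current_ee_pos()[2])
    if f[2]>4: z+=.01; bot.line_to(W(-.075,Y,z),max_speed=.06); break
for x in (-.04,-.03,-.02,-.01):
    bot.line_to(W(x,Y,z),max_speed=.05); f=bot.current_contact_force()-f0; print(x,'along %.2f'%(f@d),np.round(f[2],2))
    if np.abs(f).max()>15: break
bot.hold(.2); c=snap('scene','n1.png'); print(bot.current_clock())
cv2.imwrite('pics/v11.png',cv2.resize(c['pixels'][150:350,140:340],None,fx=3,fy=3))
E
```

```text
z 0.040 [ 1.1  0.3 -0.2] 0.03928261606824573
z 0.030 [0.1 0.7 0.5] 0.02928364280766034
z 0.020 [ 1.2  1.1 -0.9] 0.01936240406662306
z 0.010 [0.6 1.3 0.6] 0.009362285458335257
z -0.000 [0.7 0.4 0.1] -0.0006371867339082724
-0.04 along 0.67 -0.59
-0.03 along 0.19 -0.42
-0.02 along -0.10 0.21
-0.01 along 0.33 -0.18
21.95
```

View pics/v11.png

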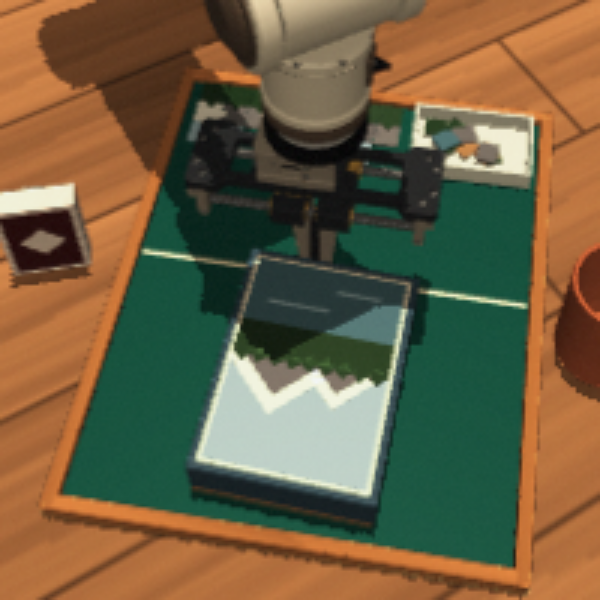

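The box moved: its foot corners are at about v11 (250,251) and (414,281), and its far corners at (191,468) and (375,502).

```bash
python3 - <<'E'
from h import *
c=load('n1.png'); v=lambda p:(np.array(p,float)+.5)/3-.5+[140,150]
F,a,o,e=flat(c,v([(251,250),(414,281),(376,502),(191,467)])); print(F,a,o,e)
L=(onz(c,v([(143,251),(527,305)]),.01)[:,:2]-O)@RB; print('line',L)
Rm=(onz(c,v([(80,495),(520,570)]),.01)[:,:2]-O)@RB; print('far felt',Rm)
E
```

```text
[[ 0.00249244 -0.06384238]
 [ 0.00920155  0.07205806]
 [ 0.19204707  0.06726771]
 [ 0.18878845 -0.06723936]] -1.5652933476054995 [0.09813237 0.00206101] [0.00192523 0.00485819 0.00367309 0.00405288]
line [[-0.00865796 -0.16405341]
 [-0.01113513  0.16816101]]
far felt [[ 0.20568674 -0.15168151]
 [ 0.20634808  0.17528917]]
```

```bash
python3 - <<'E'
from h import *
Y=-.012
bot.line_to(W(-.008,Y,0),max_speed=.03); bot.line_to(W(-.06,Y,0),max_speed=.1); bot.line_to(W(-.06,Y,.34),max_speed=.25)
bot.goto([.25,.45,.34],bot.current_tool_rot()); bot.hold(.3); print(bot.current_clock())
c=snap('top','t9.png'); s=snap('scene','s9.png')
cv2.imwrite('pics/v12.png',cv2.resize(c['pixels'][60:260,170:365],None,fx=3,fy=3,interpolation=cv2.INTER_CUBIC))
a=load('top0.png')['pixels'].astype(int); d=np.abs(a-c['pixels']).max(2)
for n,(x0,y0,x1,y1) in dict(mug=(183,85,225,120),card=(318,195,350,216),tray=(182,160,220,195)).items(): print(n,(d[y0:y1,x0:x1]>40).sum())
E
```

```text
26.2667
mug 0
card 0
tray 0
```

View pics/v12.png

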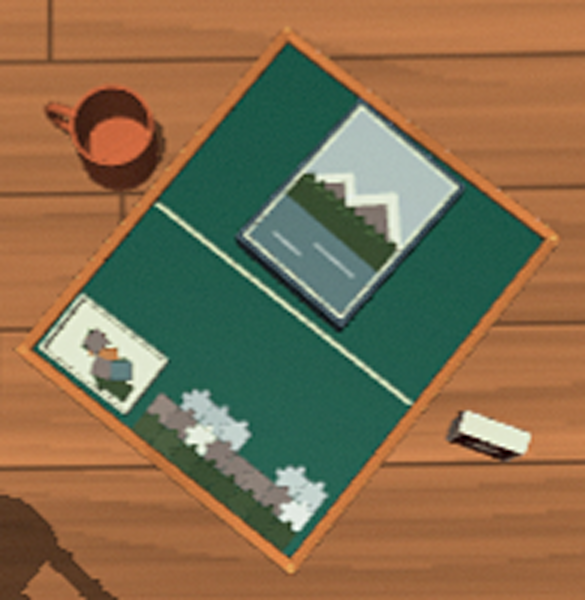

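The top view shows the box flat, picture up and wholly past the line. Its foot corners are at crop (238,237) and (341,328), with felt visible between them and the line, and it is clear of the far rim. The mug, card box and tray haven't changed. Handing in.

```bash
python3 - <<'E'
from h import *
c=load('t9.png'); v=lambda p:(np.array(p,float)+.5)/3-.5+[170,60]
print(flat(c,v([(341,326),(239,236),(361,102),(463,186)])))
bot.job_done()
E
```

```text
(array([[ 0.00102188, -0.06403384],
       [ 0.00787827,  0.07130297],
       [ 0.19171505,  0.06310832],
       [ 0.18789909, -0.06973507]]), np.float64(-2.1926568963166377), array([0.09712857, 0.00016059]), array([0.00259782, 0.00386917, 0.0045239 , 0.00397431]))
the job is handed in; nothing more can be done
```

The jigsaw box is tipped over backwards, lying flat with its picture up, and all of it is past the guide line. I handed the job in at about 26 s.

**How it went:** Two pushes near the top of the box missed and passed over it. The images showed the fingertips about 35 mm higher than the reported tool position. A lower push tipped the box, and I nudged its foot end about 25 mm into the bay with the closed fingertips.

**Last checks (top view, robot clear):**
- **Position:** the box centre is about 97 mm along the board's +x, turned about 2° from the board. Its nearest corner is roughly 8 mm past the line, and it is about 13 mm short of the far rim.
- **Other objects:** the mug, card box and tray showed no pixel change from the start. The begun puzzle looked unchanged, though I didn't check it pixel by pixel.

**Disagreements:**
- The fingertip-height mismatch was never explained; I only worked around it. I never probed the tip height directly; with the tool reported at table height, 10 mm below the felt, nothing was touched.
- My corner fits left residuals of up to 5 mm.
- Force readings had about 1 N of noise, so I judged contact from the images rather than from force.

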